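# Park the spring bolt of a display-counter header panel on its stop pin

### The job

Get the white header panel ready for hanging: park the spring bolt that has the flat upright thumb plate. With a fingertip push its thumb plate back (the way that draws the bolt in) all or nearly all of its travel, then let it go, so that it springs part of the way out again, comes to rest against its stop pin at mid position and stays there. Only push, do not squeeze or ram it; leave the bolt with the round knob fully out and everything else where it is.

Things in the scene. Friction and masses are not known exactly. Their poses are not given: they have to be found in the camera images.
- panel: White painted steel header panel lying flat, fixed on the bench: 240 mm (own x) by 460 mm (own y), 20 mm thick, with a 70 by 130 mm window in its middle. Origin: centre of its underside. Both bolt units are fixed on it, one on its +y half, one on its -y half (which is which varies), both pointing to panel +x.
- plate_unit: Bolt unit to operate: fixed steel channel 150 mm long (own x), 60 wide, rails 18 high. Origin: centre of its underside, 20 mm above the bench. The bolt rod leaves the +x end through a block 22 mm high, inner face at x = +65. The carriage (44 mm wide, top at z = 18, at x = 5 to 50 when the bolt is out) carries the thumb plate. A fingertip at z = 23 mm or more clears carriage, rails and pin.
- plate_slide (a joint): Travel of that carriage, m: 0 = bolt fully out (start, held by its spring); grows as it is pushed to the unit's -x; 0.05 = fully back, meeting a soft rubber buffer (2 N per mm, up to 0.058). Spring 3 N at 0, 7 N at 0.05, plus drag of 25 N per m/s. Let go, it springs back at once; once pushed beyond 0.028 the stop pin is up and it comes to rest on it at 0.028.
- plate_tab (a point): Middle of the top edge of the thumb plate: upright aluminium plate 40 mm wide (unit y), 6 mm thick (unit x), 26 mm high above the carriage; top edge 64 mm above the bench. 11 mm to +x of the unit's origin at travel 0; moves with the carriage. Push on its +x face towards the unit's -x; between that face and the end block 51 mm are free above the carriage for a fingertip.
- plate_pin (a joint): Stop pin of plate_unit, m: about 0 = held down under the carriage (start), 0.0095 = sprung up. It pops up by itself when the carriage has gone back past it (travel 0.028). Pressing it down afterwards would let the bolt out again.
- plate_pin_top (a point): Top of that stop pin, a round brass pin 8 mm in diameter at x = +26, y = +14 mm in the unit's frame; raised, its top is 15 mm above the unit's underside, lower than the carriage's top.
- knob_unit: The other bolt unit, to be left alone: the same in all sizes, but its carriage carries a round knob instead of a plate. Origin: centre of its underside.
- knob_slide (a joint): Travel of the knob unit's carriage, m, 0 = bolt fully out; must stay there.
- knob_tab (a point): Centre of the top of that round knob, 28 mm in diameter, 64 mm above the bench.
- tape: Bystander: roll of green masking tape, 68 mm in diameter, 24 mm high, lying on the panel between the two bolt units near its -x edge. Origin: centre of its underside.
- carton: Bystander: small cardboard box 120 x 80 x 45 mm on the bench beside the panel. Origin: centre of its underside.
- driver: Bystander: screwdriver lying on the bench beside the panel. Origin: under its middle.
- castor: Bystander: small furniture castor, 60 mm high, standing on its 50 mm square plate on the panel between the two bolt units near its +x edge (top 80 mm above the bench). Origin: centre of its underside.
Things that resemble listed ones, but are neither listed nor needed, are in the scene too. Leave any green look-alike of the plate_unit alone.

How it is judged (in metres and radians):
On the way:
1. the thumb-plate slide is pushed back nearly all its travel (beyond 40 of 50 mm) (value of joint plate_slide above 0.04 m), for 0.05 s.
At the end, for the whole second after the job is handed in: The thumb-plate slide rests at mid travel (24 to 32 mm) against its raised stop pin (up by more than 6 mm), at rest; the knob slide is fully out (under 4 mm); tape, carton, screwdriver and castor are within 20 mm of where they started (value of joint plate_slide between 0.024 and 0.032 m and velocity of joint plate_slide between -0.01 and 0.01 m/s and value of joint plate_pin above 0.006 m and value of joint knob_slide below 0.004 m and distance of each of tape, carton, driver, castor from where it was at the start of the episode below 0.02 m); the robot touches nothing.
It fails at once if the knob bolt is pushed back (more than 6 mm) (value of joint knob_slide above 0.006 m).
It fails at once if the thumb-plate slide is squeezed or rammed (more than 45 N from the fingers) (contact force between the fingers and plate_slide above 45 N).
It fails at once if a bystander is lifted or shifted by more than 20 mm (distance of any of tape, carton, driver, castor from where it was at the start of the episode above 0.02 m).
It also fails if it takes over 32 s, if anything falls off the work surface, if the arm or the gripper's body presses on something with over 40 N, if the wrist force passes 120 N, or if a joint passes its speed limit or range.

### The arm

A 6-joint arm with a two-finger parallel gripper is mounted at the origin on the work surface. World frame = base frame: x ahead of the robot, y to its left, z up, the work surface at z = 0. Lengths are in mm, angles in rad, forces in N, time in s.
With the tool pointing down it reaches from about 325 to 900 mm from the base axis. Payload 3.5 kg.
Tool frame: the origin (TCP) lies between the finger pads; the fingertips stand 8 mm ahead of it and the grasp point (between the pads) lies 11 mm behind it; z points along the fingers, y is the line along which they close (so a half turn about z gives the same grasp; the last joint's range is limited). The gripper opens to 85 mm and grips with 20 to 120 N. Pads are 22 mm wide; open, the fingers measure 114 mm over their backs; the gripper's body (76 mm by 85 mm) begins 54 mm behind the grasp point. The pads swing forward as they close: fully open they stand 13 mm farther back than shut.
Start: joints at [1.029, 0.276, -0.026, 1.268, 0, 1.467], TCP at [265.539, 565.783, 205.213] pointing down, gripper open.
Joint ranges: [-3.12, 3.12], [-0.85, 1.88], [-1.08, 1.24], [-1.95, 2.15], [-1.57, 1.53], [-3.14, 3.14]. Speed limits (rad/s): [2.57, 2.57, 3.14, 3.14, 3.14, 3.14].

### API

Orientations are given as a unit quaternion [w, x, y, z].
In Python, from cell import arm, viewer, close_job gives the robot as it stands. Calls block until the motion is done:
- arm.move_pose(position, orientation): joint-space move of the TCP to a pose.
- arm.movel(position, ori=None, max_speed=150): straight line of the TCP; ori=None keeps the orientation; max_speed is the mean speed in mm/s.
- arm.goto_joints(angles): joint-space move.
- arm.let_go() and arm.grasp(f_grip=None): open the fingers fully, or close them until they stop; f_grip is the grip in N (None keeps the last).
- arm.sleep(seconds).
- arm.ik(position, orientation): joint angles nearest the present ones, or None.
- viewer.get_image(name): name is "scene" or "top" or "wrist"; returns the picture (384x512x3 uint8, red, green, blue); there is no depth.
- viewer.camera_params(name): a dict with "camera_matrix" (3x3 intrinsics, pixels), "T" (4x4, takes a point from camera to world coordinates); the wrist camera has in their place "mount" (4x4, takes a point from camera to tool coordinates, whose origin is the TCP and whose axes are the flange's). Camera axes: x right, y down, z forward; pixel columns grow to the right and rows downward; lengths in mm; the calibration is good to about 2 mm. The wrist camera is an equidistant fisheye: a pixel r from the principal point sees the ray r / f radians off the axis. A picture is of the moment at which its call begins: read the wrist's pose just before it. camera_params takes no time and is no camera call.
A pose or a line that the arm cannot do raises arm.IKError and nothing moves.
- close_job(): hands the job in; it is judged then, once.
Readings, each from a call of its own:
- arm.current_clock(): time.
- arm.current_q(): joint angles.
- arm.current_qvel(): joint speeds.
- arm.current_joint_torque(): joint torques, N m.
- arm.current_ee_pos(): TCP position.
- arm.current_ee_rot(): TCP orientation.
- arm.current_wrist_force(): force on the tool from outside, world axes, zero at the start.
- arm.current_wrist_torque(): the same for the moment, N m.
- arm.current_finger_gap(): finger opening in mm.
- arm.current_finger_force(): force on a finger pad.
Only numpy, scipy, OpenCV 4.12 (cv2) and the standard library are available. Lean on these libraries where they do the work, as an engineer would, in place of code of your own. Each camera call takes 0.05 s, during which the arm holds its last target. There are 200 camera calls.

## Working session

There is one attempt and no reset: what is moved stays moved. The work goes in short steps, each a Python script; the robot and the scene stay as the last script left them, time stands still between calls to the robot, and variables do not carry over. Pictures are saved under pics/ and viewed, at most 10 in all, crops included, and the job is handed in when it is done.

```bash
mkdir -p pics; ls
python3 - <<'E'
from cell import arm, viewer
import cv2, numpy as np
for n in ["scene","top"]:
    im=viewer.get_image(n); np.save(f"pics/{n}.npy",im)
    cv2.imwrite(f"pics/{n}1.png",im[:,:,::-1])
    p=viewer.camera_params(n); print(n,np.round(p["camera_matrix"],1).tolist(),np.round(p["T"],3).tolist())
print(arm.current_clock(),arm.current_ee_rot())
E
```

```text
pics
scene [[398.9, 0.0, 253.8], [0.0, 398.9, 187.8], [0.0, 0.0, 1.0]] [[-0.875, 0.274, -0.4, 1073.043], [0.484, 0.531, -0.695, 885.796], [0.022, -0.802, -0.597, 870.756], [0.0, 0.0, 0.0, 1.0]]
top [[416.4, 0.0, 256.2], [0.0, 416.4, 191.6], [0.0, 0.0, 1.0]] [[-0.004, -0.989, 0.148, 357.179], [-1.0, 0.005, 0.004, -63.725], [-0.004, -0.148, -0.989, 1402.664], [0.0, 0.0, 0.0, 1.0]]
0.1 [-3.34496790e-04  2.17650209e-01  9.76026283e-01 -9.84733849e-04]
```

View pics/top1.png

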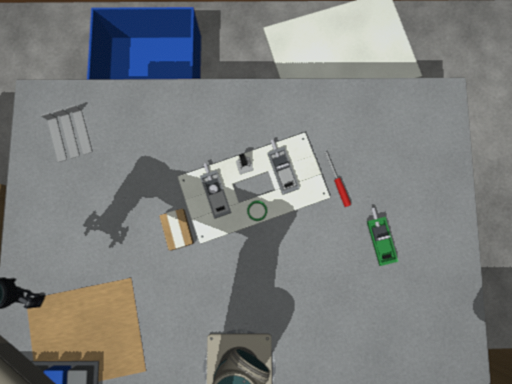

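View pics/scene1.png

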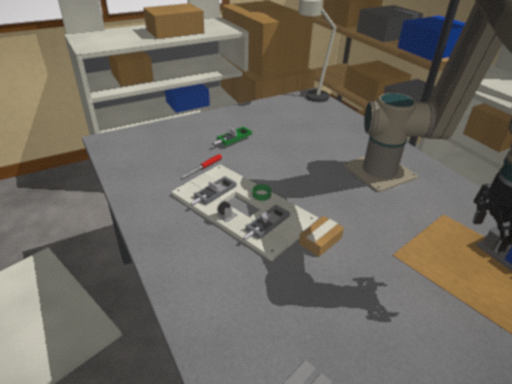

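Top view: the left unit (213,190) appears to carry the round knob. The right unit (284,170) appears to carry the plate. The green look-alike is at (382,240). I'll check this in a close crop and measure.

```bash
cat > h.py <<'E'
import numpy as np, cv2
from cell import arm, viewer
def onplane(uv,z,name="top"):
    p=viewer.camera_params(name);T=p["T"]
    d=T[:3,:3]@np.linalg.solve(p["camera_matrix"],[uv[0],uv[1],1])
    return T[:3,3]+d*(z-T[2,3])/d[2]
def pix(P,name="top"):
    p=viewer.camera_params(name);T=p["T"]
    c=p["camera_matrix"]@(T[:3,:3].T@(np.asarray(P,float)-T[:3,3])); return c[:2]/c[2]
E
python3 - <<'E'
from h import *
im=np.load("pics/top.npy")
c=im[120:250,150:340]
hsv=cv2.cvtColor(im,cv2.COLOR_RGB2HSV)
a=cv2.resize(im[125:225,190:330],(560,400),interpolation=cv2.INTER_CUBIC)
s=np.load("pics/scene.npy"); b=cv2.resize(s[160:260,165:305],(560,400),interpolation=cv2.INTER_CUBIC)
cv2.imwrite("pics/crop1.png",cv2.resize(np.hstack([a,b]),(800,286))[:,:,::-1]) 
cv2.imwrite("pics/crop2.png",cv2.resize(im[130:205,255:355],(800,600),interpolation=cv2.INTER_CUBIC)[:,:,::-1])
# rough panel corners
for uv in [(179,177),(306,131),(330,196),(200,243)]: print(uv,onplane(uv,20).round(0))
E
```

```text
(179, 177) [615. 202.  20.]
(306, 131) [ 773. -230.   20.]
(330, 196) [ 548. -306.   20.]
(200, 243) [393. 128.  20.]
```

View pics/crop1.png

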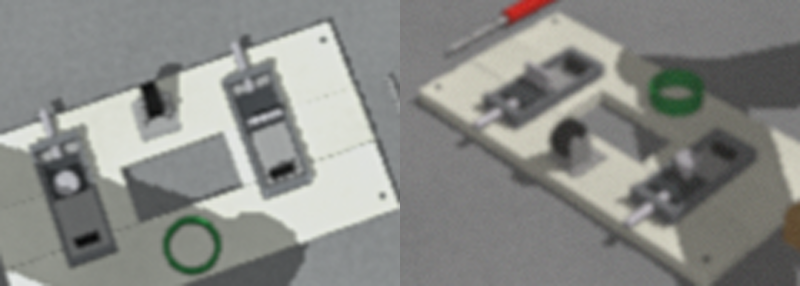

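View pics/crop2.png

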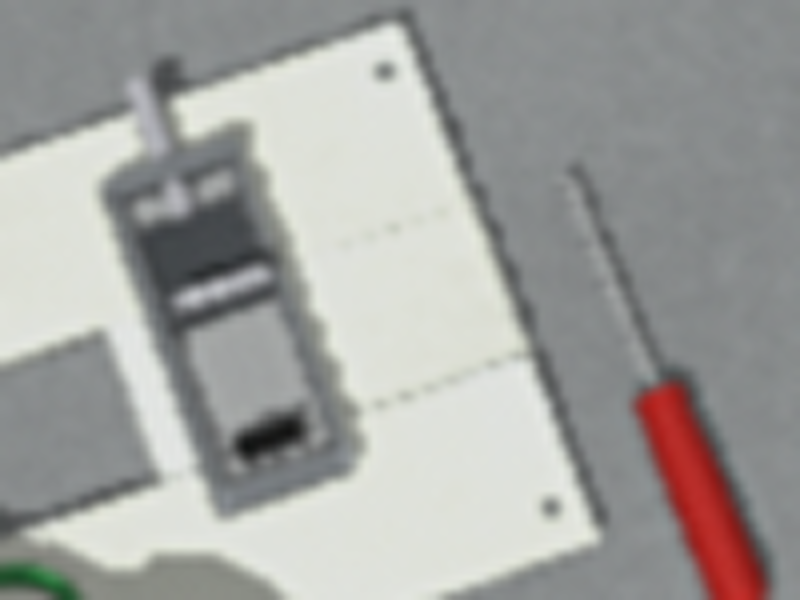

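The crop confirms the choice. The right unit (284,170) has a flat bright plate edge at about (283,165.5), and the left unit has the round knob at (213,188). The green unit at (382,240) is off the panel, so it's the decoy. Next I'll measure with masks and cross-check against the second view.

```bash
cat >> h.py <<'E'
def measure():
    im=np.load("pics/top.npy"); g=im.min(2)
    # panel: bright edges +x, right end -> yaw from the two right corners & left ones (z=20)
    C=np.array([onplane(p,20) for p in [(179,177),(306,131),(330,196),(200,243)]])
    e=C[0]-C[1]; f=C[3]-C[2]; v=e+f; yaw=np.arctan2(-v[0],v[1])
    # plate edge blob
    m=np.zeros(g.shape,np.uint8); m[161:170,275:291]=1
    w=((g>165)&(m>0)).astype(np.uint8)
    n,l,s,c=cv2.connectedComponentsWithStats(w)
    k=1+np.argmax(s[1:,4]); ys,xs=np.where(l==k)
    pts=np.array([onplane(q,64) for q in np.c_[xs,ys]])
    return C,yaw,s[k],pts
E
python3 - <<'E'
from h import *
C,yaw,s,pts=measure()
R=np.array([[np.cos(yaw),-np.sin(yaw)],[np.sin(yaw),np.cos(yaw)]])
print("yaw",np.degrees(yaw),"centre",C.mean(0).round(1),"blob",s)
tab=pts.mean(0); loc=(pts[:,:2]-tab[:2])@R
print("tab",tab.round(1),"extent unit x,y",np.ptp(loc,axis=0).round(1))
# plate direction
d=np.linalg.svd(pts[:,:2]-tab[:2])[2][0]; print("plate dir yaw",np.degrees(np.arctan2(-d[0],d[1])))
print("in panel",((tab-C.mean(0))[:2]@R).round(1))
# black-slot/units check: expected end-block & rear ends projected
ux=np.r_[R[:,0],0];uy=np.r_[R[:,1],0]
o=tab-11*ux; 
im=np.load("pics/top.npy").copy(); sc=np.load("pics/scene.npy").copy()
def draw(name,src,x0,y0,x1,y1,k):
    I=cv2.resize(src[y0:y1,x0:x1],None,fx=k,fy=k,interpolation=cv2.INTER_CUBIC)
    def P(x,y,z):
        p=o+x*ux+y*uy; p[2]=z; q=pix(p,name); return tuple(int(v) for v in ((q-[x0,y0]+.5)*k))
    for sx,sy in [(75,30),(75,-30),(-75,-30),(-75,30)]: cv2.circle(I,P(sx,sy,38),3,(255,0,0),-1)
    cv2.line(I,P(11,-20,64),P(11,20,64),(255,0,255),1)
    return I
A=draw("top",im,260,135,310,205,8); B=draw("scene",sc,180,160,250,220,7)
A=cv2.copyMakeBorder(A,0,0,0,0,0); H=max(A.shape[0],B.shape[0])
pad=lambda I: cv2.copyMakeBorder(I,0,H-I.shape[0],0,0,cv2.BORDER_CONSTANT)
J=np.hstack([pad(A)[:, :300],pad(B)]); print(J.shape)
J=np.hstack([pad(A),pad(B)[:,:400]]) if 0 else np.hstack([pad(A),pad(B)]); J=cv2.resize(J,(800,int(H*800/J.shape[1])))
cv2.imwrite("pics/chk.png",J[:,:,::-1])
E
```

```text
yaw 19.872176120345454 centre [582.5 -51.4  20. ] blob [278 164  10   4  12]
tab [ 643.9 -144.1   64. ] extent unit x,y [ 3.4 31.3]
plate dir yaw 19.611852587894184
in panel [  26.3 -108. ]
(560, 790, 3)
```

View pics/chk.png

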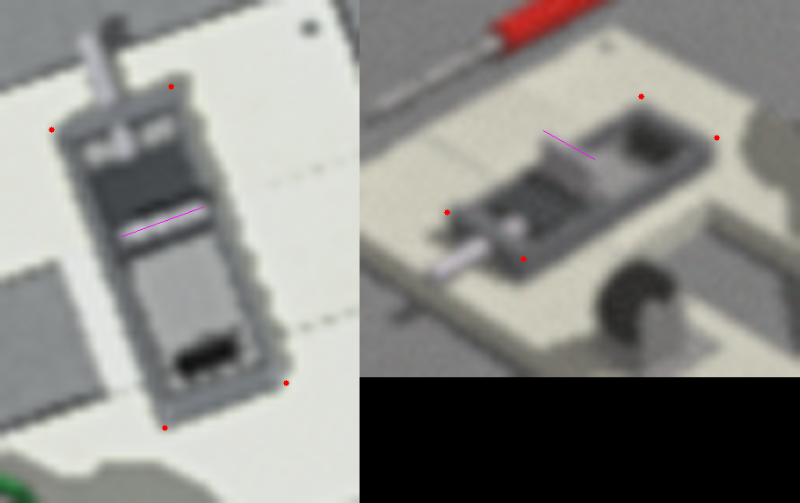

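The model drawn from the measured tab matches both views to about 3 mm: unit ends, plate edge, 460x237 panel, yaw 19.8°. The fingertip will sit at z=48, above the end block (42). Contact will be found by force.

```bash
cat >> h.py <<'E'
yaw=np.radians(19.8); tab=np.array([643.5,-144.3,64.])
ux=np.array([np.cos(yaw),np.sin(yaw),0]); uy=np.array([-ux[1],ux[0],0]); O=tab-11*ux
from scipy.spatial.transform import Rotation as Ro
def ori(s):
    x=s*ux; z=np.array([0,0,-1.]); return Ro.from_matrix(np.c_[x,np.cross(z,x),z]).as_quat(scalar_first=True)
def P(x,z,y=0): p=O+x*ux+y*uy; p[2]=z; return p
E
python3 - <<'E'
from h import *
c=[(np.abs(j-arm.current_q()).max(),s,j) for s in (1,-1) if (j:=arm.ik(P(42,160),ori(s))) is not None]
print([(a,s,np.round(j,2)) for a,s,j in c])
a,s,j=min(c,key=lambda t:t[0])
arm.grasp(20); arm.goto_joints(j)
print(arm.current_clock(),arm.current_ee_pos(),arm.current_finger_gap(),arm.current_wrist_force())
im=viewer.get_image("wrist"); cv2.imwrite("pics/w1.png",im[:,:,::-1])
im=viewer.get_image("scene"); cv2.imwrite("pics/s2.png",im[:,:,::-1])
E
```

```text
[(np.float64(1.3191365137719433), 1, array([-0.29,  0.41,  0.06,  1.22,  0.  ,  2.51])), (np.float64(2.103524567092854), -1, array([-0.29,  0.41,  0.06,  1.22,  0.  , -0.64]))]
3.7167 [ 672.81597965 -132.7729779   160.11871865] -0.2074086617345078 [0.27673249 0.02309724 0.4346883 ]
```

View pics/w1.png

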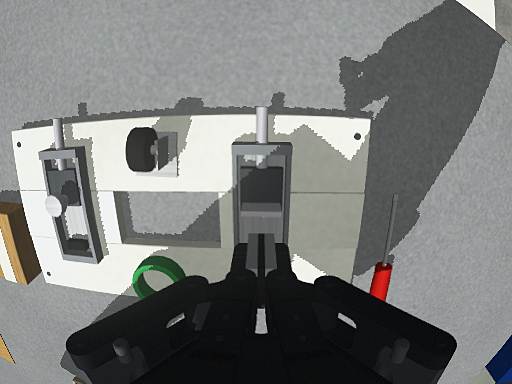

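Wrist view: the plate unit is at (262,190), with the plate edge at about y=212 and the closed fingers lined up with it at (262,240). I'll project the model into this view to check it.

Run:
```python
from h import *
p=viewer.camera_params("wrist"); M=p["mount"];K=p["camera_matrix"]
print(np.round(M,2).tolist(),np.round(K,1).tolist())
T=np.eye(4);T[:3,:3]=Ro.from_quat(arm.current_ee_rot(),scalar_first=True).as_matrix();T[:3,3]=arm.current_ee_pos()
W=T@M
def wp(X):
    c=W[:3,:3].T@(X-W[:3,3]); r=np.hypot(*c[:2]); t=np.arctan2(r,c[2]); return K[:2,2]+K[0,0]*t*c[:2]/r
I=cv2.imread("pics/w1.png"); k=5;x0,y0=215,95
J=cv2.resize(I[y0:y0+160,x0:x0+100],None,fx=3.7,fy=3.7,interpolation=cv2.INTER_CUBIC); k=3.7
d=lambda X,c:cv2.circle(J,tuple(int(v) for v in (wp(X)-[x0,y0]+.5)*k),2,c,-1)
for y in(-20,20):
  d(P(14,64,y),(255,0,255)); d(P(8,64,y),(255,0,0)); d(P(14,38,y),(0,255,255))
for y in(-30,30):
  d(P(75,42,y),(0,0,255)); d(P(65,42,y),(0,255,0)); d(P(-75,38,y),(0,0,255))
cv2.imwrite("pics/w1c.png",J)
```

```text
[[-0.0, -0.95, -0.31, 79.23], [1.0, -0.0, -0.0, 0.22], [0.0, -0.31, 0.95, -169.24], [0.0, 0.0, 0.0, 1.0]] [[297.3, 0.0, 260.8], [0.0, 297.3, 190.9], [0.0, 0.0, 1.0]]
```

View pics/w1c.png

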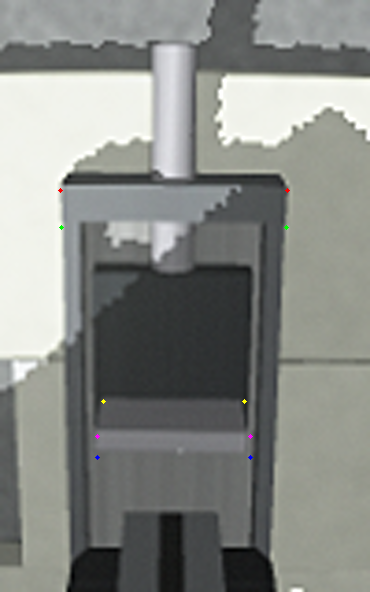

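The model fits the wrist view within about 2 mm, with the plate face at unit x≈16. Now descend, find contact, push, release.

Run:
```python
from h import *
q=ori(1); f=lambda: float(arm.current_wrist_force()@ux)
xt=lambda: float((arm.current_ee_pos()-O)@ux)
arm.movel(P(42,70),q,150); arm.movel(P(42,56),q,60)
F0=arm.current_wrist_force(); f0=f(); print("down",arm.current_clock(),F0.round(2))
x=31.; xc=None
while x>17:
    arm.movel(P(x,56),q,30)
    if f()-f0>2: xc=xt(); break
    x-=1.5
print("contact",xc,f()-f0,arm.current_clock())
if xc is None: raise SystemExit
while x>xc-46.5:
    x=max(x-12,xc-46.5); arm.movel(P(x,56),q,40); print(round(xt()-xc,1),round(f()-f0,2))
arm.sleep(0.15)
print("pushed",xt()-xc,f()-f0,arm.current_clock())
```

```text
down 4.95 [-0.03 -0.21  0.23]
contact None -0.4405633761736979 7.7167
```

Run:
```python
from h import *
print(arm.current_ee_pos(),float((arm.current_ee_pos()-O)@ux),arm.current_wrist_force())
a=viewer.get_image("wrist")[100:300,180:340]; b=viewer.get_image("scene")[140:240,180:300]
J=np.hstack([cv2.resize(a,(400,500),interpolation=3-1),cv2.resize(b,(400,500),interpolation=2)[:, :]])
cv2.imwrite("pics/c3.png",J[:,:,::-1])
```

```text
[ 649.53057582 -142.1160912    55.99485004] 17.413825543191 [-0.49282786 -0.22773209  0.13562885]
```

View pics/c3.png

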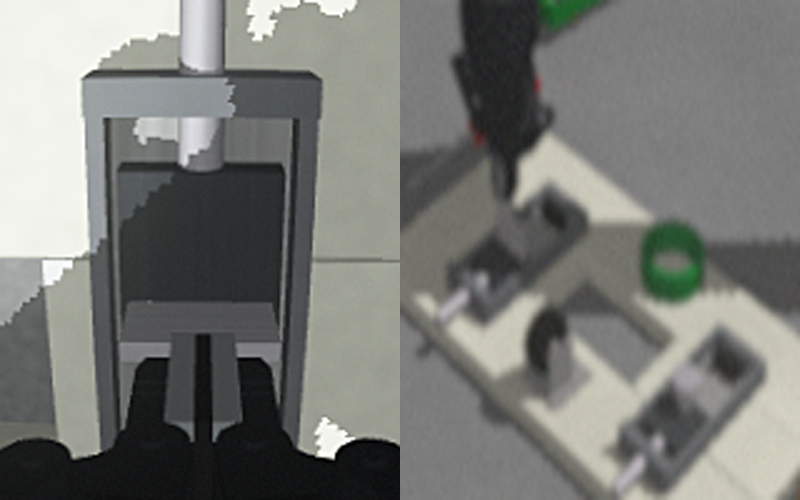

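The fingertip is near the plate but there is no contact force. The pad end shows at crop (205,333) and the plate edge at (200,342). I'll check the tip's real height with the scene camera and the plate's position with the wrist camera.

Run:
```python
from h import *
p=viewer.camera_params("wrist"); M=p["mount"];K=p["camera_matrix"]
T=np.eye(4);T[:3,:3]=Ro.from_quat(arm.current_ee_rot(),scalar_first=True).as_matrix();T[:3,3]=arm.current_ee_pos()
W=T@M
def wp(X):
    c=W[:3,:3].T@(X-W[:3,3]); r=np.hypot(*c[:2]); t=np.arctan2(r,c[2]); return K[:2,2]+K[0,0]*t*c[:2]/r
for t in (0,2,5,10): print("plate front top v at model x",14+t,wp(P(14+t,64))[1].round(1), "base",wp(P(14+t,38))[1].round(1))
print("block",wp(P(65,42))[1],wp(P(75,42))[1])
sc=viewer.get_image("scene"); old=cv2.imread("pics/scene1.png")[:,:,::-1]
x=17.4
for z in (48,56,64,72,80,90): print(z,"axis",pix(P(x,z),"scene").round(1),"front",pix(P(x+11,z),"scene").round(1),"back",pix(P(x-11,z),"scene").round(1))
print("plate top ends",pix(P(13,64,-20),"scene").round(1),pix(P(13,64,20),"scene").round(1))
J=cv2.resize(sc[130:210,180:260],(560,560),interpolation=cv2.INTER_CUBIC)
for z in (48,56,64,72,80): cv2.circle(J,tuple(int(v) for v in (pix(P(x,z),"scene")-[180,130]+.5)*7),2,(255,0,0),-1)
for y in(-20,20): cv2.circle(J,tuple(int(v) for v in (pix(P(13,64,y),"scene")-[180,130]+.5)*7),2,(255,0,255),-1)
cv2.imwrite("pics/s3.png",J[:,:,::-1])
print(arm.current_clock())
```

```text
plate front top v at model x 14 238.8 base 221.5
plate front top v at model x 16 235.8 base 218.8
plate front top v at model x 19 231.4 base 214.8
plate front top v at model x 24 223.8 base 208.0
block 148.7770394479282 132.89152830186617
48 axis [211.7 187. ] front [209.4 188.4] back [214.  185.7]
56 axis [211.6 185.2] front [209.3 186.6] back [213.9 183.8]
64 axis [211.5 183.3] front [209.2 184.7] back [213.8 181.9]
72 axis [211.4 181.4] front [209.  182.8] back [213.7 180. ]
80 axis [211.3 179.5] front [208.9 180.9] back [213.6 178.1]
90 axis [211.2 177.1] front [208.8 178.5] back [213.5 175.7]
plate top ends [208.4 180.4] [216.5 185.1]
7.8667
```

View pics/s3.png

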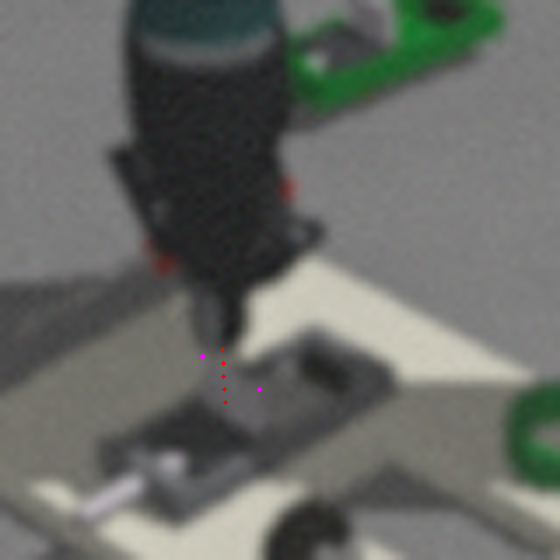

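The plate hasn't moved. Both views put the visible fingertip at z≈76–87, about 20–30 mm above where I expected it and clear of the plate top. So I'll back off, descend to TCP z=26 (tip 46–57) under a force guard, then find contact again.

```bash
cat > push.py <<'E'
from h import *
import sys
q=ori(1); f=lambda: float(arm.current_wrist_force()@ux)
xt=lambda: float((arm.current_ee_pos()-O)@ux)
arm.movel(P(42,56),q,100)
z=56; fz0=arm.current_wrist_force()[2]
while z>26:
    z-=3; arm.movel(P(42,z),q,40)
    if abs(arm.current_wrist_force()[2]-fz0)>2.5: print("touch z",z,arm.current_wrist_force()); arm.movel(P(42,z+6),q,40); sys.exit()
f0=f(); x=34.; xc=None
print("down",z,arm.current_clock(),f0)
while x>14:
    arm.movel(P(x,z),q,30)
    if f()-f0>2: xc=xt(); break
    x-=2
print("contact",xc,f()-f0,arm.current_clock())
im=viewer.get_image("wrist"); cv2.imwrite("pics/w4.png",im[:,:,::-1])
E
python3 push.py
```

```text
down 26 10.7583 0.25412410555805054
contact 24.902463177690453 3.3733021348189203 12.425
```

Contact at x≈25 with about 3 N, which matches the spring preload. Now push about 47 mm, then release.

Run:
```python
from h import *
q=ori(1); z=26; f=lambda: float(arm.current_wrist_force()@ux)
xt=lambda: float((arm.current_ee_pos()-O)@ux); xc=25.5; f0=.25
for x in (12,-4,-16,-21.5):
    arm.movel(P(x,z),q,40); print(round(xc-xt(),1),round(f()-f0,2))
arm.sleep(0.2); print("held",xc-xt(),f()-f0,arm.current_clock())
a=viewer.get_image("wrist")
for x in (0,15,36):
    arm.movel(P(x,z),q,60); print(round(xc-xt(),1),round(f()-f0,2))
arm.movel(P(36,130),q,120); arm.sleep(.2)
print(arm.current_clock(),arm.current_wrist_force())
b=viewer.get_image("wrist")
J=np.hstack([cv2.resize(i[100:300,180:340],(400,500),interpolation=2) for i in (a,b)])
cv2.imwrite("pics/c5.png",J[:,:,::-1])
```

```text
13.2 4.1
28.8 4.73
40.4 6.72
45.6 6.21
held 45.48500121256603 6.582589605249559 14.4083
26.7 -0.06
10.1 0.55
-10.8 -1.06
17.0833 [ 0.4464739   0.32260004 -0.55842459]
```

View pics/c5.png

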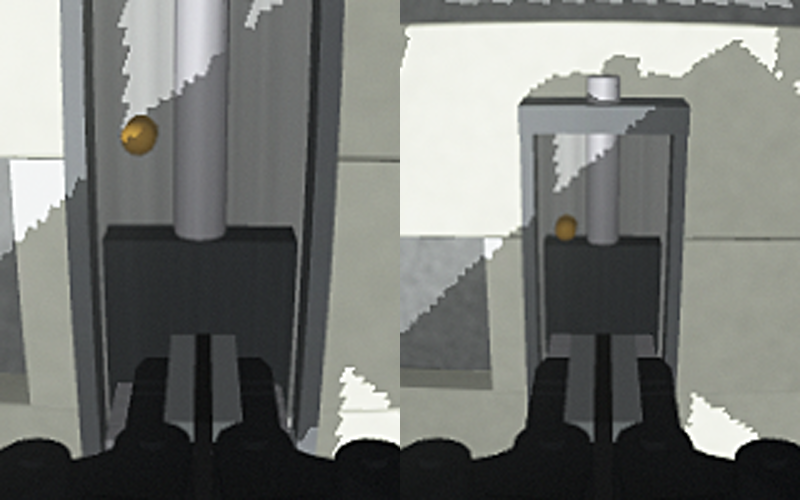

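The held view shows the carriage well past the brass pin at (140,135), and the force there matches about 45 mm of travel. After release the pin is up at (567,228), with the carriage edge resting against it. The force had dropped to zero by the time the finger was back at about 27 mm, and the robot is now clear.

Run:
```python
from h import *
from cell import close_job
arm.movel(P(36,170),None,120); arm.sleep(.2); print(arm.current_clock()); print(close_job())
```

```text
17.8167
the job is handed in; nothing more can be done
None
```

The thumb-plate bolt was pushed back about 45 mm (peak reading about 6.7 N) and released; it sits at mid travel against its raised stop pin, nothing else was touched, and the job was handed in at 17.8 s (no verdict was returned).

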